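# Dress the sharp edge of a moulded housing with a surface file

## Task

Take the surface file from its wooden tray and dress the sharp top edge of the housing's plain end, the end that looks out of the open side of the nest: three full strokes, toe to heel, with the file lying along the edge and leaned out over the end at roughly 35 degrees, pressing lightly. Cut only on the forward stroke, towards the fence, and lift the file clear for each return, since a backward drag pulls the loose housing off its fence. Lay the file back flat in its tray, leave the housing snug in the nest, and do not disturb the other things on the bench.

Things in the scene. Friction and masses are not known exactly. Their poses are not given: they have to be found in the camera images.
- file: Surface file, 0.26 to 0.40 kg: flat steel blade 150 x 30 x 5 mm (20 mm wide over the last 20 mm at the toe) under an aluminium holder with a raised wooden bar grip. Origin: centre of the blade's underside, which is the cutting face (friction about 0.8). +x points to the toe; the heel carries a brass clamping screw out to x = -90 mm. +z goes up through the grip.
- file_grip (a point): Middle of the wooden bar grip, x = -3, z = 51 mm in the file's frame, near its centre of mass. The bar runs along the file's x, 96 mm long, 22 wide, 22 high, on two posts 14 mm square at x = 30 and -40; below it is open, 26 mm down to the holder. Take it across its width.
- file_toe (a point): Toe of the file: front end of the blade's underside, 75 mm ahead of the file's origin. A full stroke begins with the toe just past the edge's end nearest the fence (at most 25 mm beyond it) and ends with the heel end of the blade within 20 mm of the edge's other end, the file bearing on the edge all the way.
- file_tray: Shallow wooden tray, fixed, 230 (x) by 110 mm (y), to the left or the right of the nest. Origin: centre of its underside; the floor is 8 mm above it, 218 by 98 mm inside, the rim 8 mm above the floor. The file starts in it, along its x within 0.15 rad, toe to +x (away from the robot).
- housing: Black moulded housing lying loose in the nest, 150 (x) x 56 (y) x 42 mm (z), 0.2 to 0.37 kg, smooth (friction 0.15 in the nest). Origin: centre of its underside. Plain solid end at -x, open cells towards +x; +y is towards the fence, the way forward strokes go. 3 to 6 N is a proper filing pressure; under 1.5 N the file does not bite, over 45 N cracks it. Contact is stiff, some 20 N per mm.
- edge (a point): Middle of the sharp edge to dress: top edge of the housing's plain end, at x = -75, z = 42 mm in the housing's frame; the edge runs along the housing's y, 56 mm long. Its axes are the housing's.
- nest: Aluminium work nest, fixed: plate 170 (x) x 100 (y) x 12 mm, a fence along the housing's +y side (18 mm lower than its top), a stop at its +x end (6 mm lower); -x and -y open. Origin: centre of the underside, axes as the housing's. Housing home: its origin at (-10, -8, 12) mm here, the edge 54 mm above the bench. It starts 1 to 2.5 mm off both; forward strokes push it home.
- cap_tray: Clear compartment tray of black caps, fixed, 230 by 130 by 30 mm; stands on the side of the nest where the file tray is not. Leave it alone.
- spare_housing: A second, empty black housing of the same shape lying on the bench, not in the nest. Leave it alone.
- screwdriver: Screwdriver lying on the bench, 190 mm. Leave it alone.
- brush: Wooden-handled brush, 180 mm, lying between the robot and the nest. Leave it alone.
- oil_bottle: White bottle, 44 mm across, 120 mm high, standing behind on the left. Leave it alone.
- jar: Grey jar, 64 mm across, 70 mm high, standing behind on the right. Leave it alone.
Mind the look-alikes: they are no part of the job. What is shaped like the housing but orange is not meant.

How it is judged:
By the outcome, as a careful person would: the job done as asked, in the order asked, and still so for the second after the job is handed in, with the robot touching nothing.
It also fails if it takes over 70 s, if anything falls off the work surface, if the arm or the gripper's body presses on something with over 40 N, if the wrist force passes 120 N, or if a joint passes its speed limit or range.

## Robot

A 7-joint arm with a two-finger parallel gripper is mounted at the origin on the work surface. World frame = base frame: x ahead of the robot, y to its left, z up, the work surface at z = 0. Lengths are in m, angles in rad, forces in N, time in s.
With the tool pointing down it reaches from about 0.4 to 0.9 m from the base axis. Payload 5.5 kg.
Tool frame: the origin (TCP) lies midway between the tips of the shut fingers; the grasp point (between the pads) lies 19 mm behind it (manip.grip_depth is the distance from the TCP to the grasp point, in m); z points along the fingers, y is the line along which they close (so a half turn about z gives the same grasp; the last joint's range is limited). The gripper opens to 92 mm and grips with 3 to 60 N. Pads are 19 mm wide; open, the fingers measure 130 mm over their backs; the gripper's body (75 mm by 190 mm) begins 47 mm behind the grasp point.
Start: joints at [-0.941, 0.501, -0.427, 1.55, 0.221, 1.138, -0.21], TCP at [0.233, 0.607, 0.227] pointing down, gripper open.
Joint ranges: [-2.88, 2.88], [-0.31, 2.03], [-1.54, 1.56], [0.2, 2.42], [-1.41, 4.55], [0.19, 2.02], [-2.57, 2.57]. Speed limits (rad/s): [2.57, 2.57, 3.14, 3.14, 3.14, 3.14, 3.14].

## Interface

Orientations are given as a unit quaternion [x, y, z, w].
In Python, from bench import manip, effector, viewer gives the robot as it stands. Calls block until the motion is done:
- manip.move_pose(position, orientation): joint-space move of the TCP to a pose.
- manip.servo_line(position, ori=None, vel=0.15): straight line of the TCP; ori=None keeps the orientation; vel is the mean speed in m/s.
- manip.movej(angles): joint-space move.
- effector.open_jaws() and effector.close(f_grip=None): open the fingers fully, or close them until they stop; f_grip is the grip in N (None keeps the last).
- manip.sleep(seconds).
- manip.solve_ik(position, orientation): joint angles nearest the present ones, or None.
- viewer.get_image(name): name is "scene" or "top"; returns the picture (400x640x3 uint8, red, green, blue); there is no depth.
- viewer.get_calibration(name): a dict with "vfov" (degrees; the focal length in pixels is half the picture's height over the tangent of half this angle, whatever the lens; pixels are square), "cx", "cy" (the principal point, pixels), "eye" and "attitude" of the camera in the world. Camera axes: x right, y down, z forward; pixel columns grow to the right and rows downward; lengths in m; the calibration is good to about 2 mm. A picture is of the moment at which its call begins. get_calibration takes no time and is no camera call.
A pose or a line that the arm cannot do raises manip.PlanningError and nothing moves.
- manip.hand_in(): hands the job in; it is judged then, once.
Readings, each from a call of its own:
- manip.current_clock(): time.
- manip.current_q(): joint angles.
- manip.current_joint_velocities(): joint speeds.
- manip.current_tau(): joint torques, N m.
- manip.current_tool_pos(): TCP position.
- manip.current_tcp_rot(): TCP orientation.
- manip.current_force(): force on the tool from outside, world axes, zero at the start.
- manip.current_wrist_torque(): the same for the moment, N m.
- manip.current_finger_gap(): finger opening in m.
- manip.current_gripper_force(): force on a finger pad.
Only numpy, scipy, OpenCV 4.12 (cv2) and the standard library are available. Lean on these libraries where they do the work, as an engineer would, in place of code of your own. Each camera call takes 0.05 s, during which the arm holds its last target. There are 200 camera calls.

## Working session

There is one attempt and no reset: what is moved stays moved. The work goes in short steps, each a Python script; the robot and the scene stay as the last script left them, time stands still between calls to the robot, and variables do not carry over. Pictures are saved under pics/ and viewed, at most 10 in all, crops included, and the job is handed in when it is done.

```bash
ls; mkdir -p pics
python3 - <<'E'
from bench import manip, effector, viewer
import cv2
for n in("scene","top"):
    print(n,viewer.get_calibration(n)); cv2.imwrite(f"pics/{n}0.png",viewer.get_image(n)[...,::-1])
print(manip.current_clock(),manip.current_tool_pos(),manip.current_tcp_rot(),manip.current_force(),manip.grip_depth)
E
```

```text
pics
scene {'vfov': 51.113477427209574, 'cx': 317.36907552580965, 'cy': 198.9000653642364, 'eye': array([0.90032158, 0.66832289, 0.72790292]), 'attitude': array([ 0.23664382,  0.87614776, -0.40327565, -0.11719028])}
top {'vfov': 56.05990360000013, 'cx': 316.38062277911735, 'cy': 209.91466568404724, 'eye': array([ 4.27413471e-01, -2.69370060e-04,  1.11784479e+00]), 'attitude': array([-0.69761625,  0.71565791, -0.03034992,  0.01562699])}
0.1 [0.23296108 0.60617476 0.22579483] [ 1.82374606e-01  9.83228760e-01 -8.23686868e-04 -1.71196535e-04] [ 0.36231899 -0.72075987 -0.01490175] 0.0188
```

View pics/top0.png

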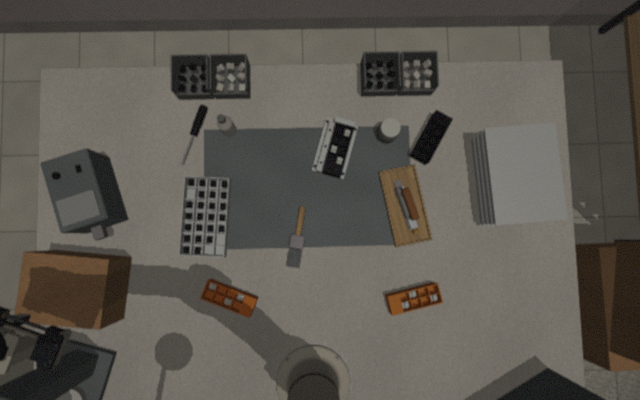

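View pics/scene0.png

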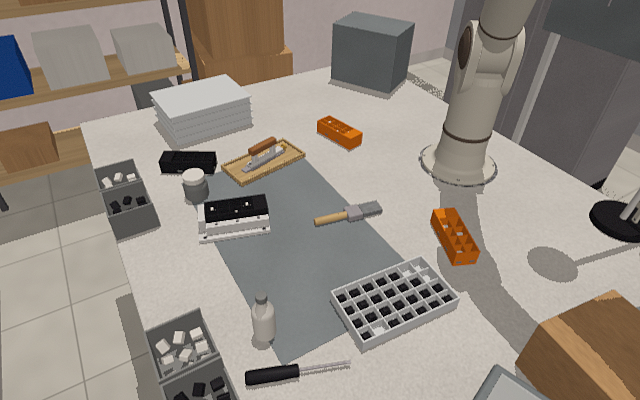

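Run:
```python
import cv2,numpy as np
t=cv2.imread("pics/top0.png");s=cv2.imread("pics/scene0.png")
r=lambda im,x,y,w,h,k:cv2.resize(im[y:y+h,x:x+w],(w*k,h*k),interpolation=cv2.INTER_CUBIC)
a=r(t,300,105,70,80,6);b=r(t,370,155,70,80,6)[:, :380]
cv2.imwrite("pics/c1.png",np.hstack([a,b]))
cv2.imwrite("pics/c2.png",r(s,190,125,125,120,5))
```

```text
(no output)
```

View pics/c1.png

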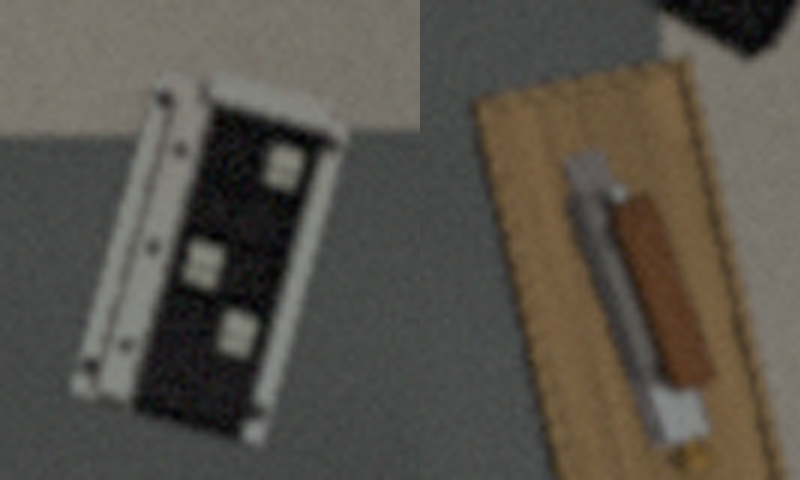

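View pics/c2.png

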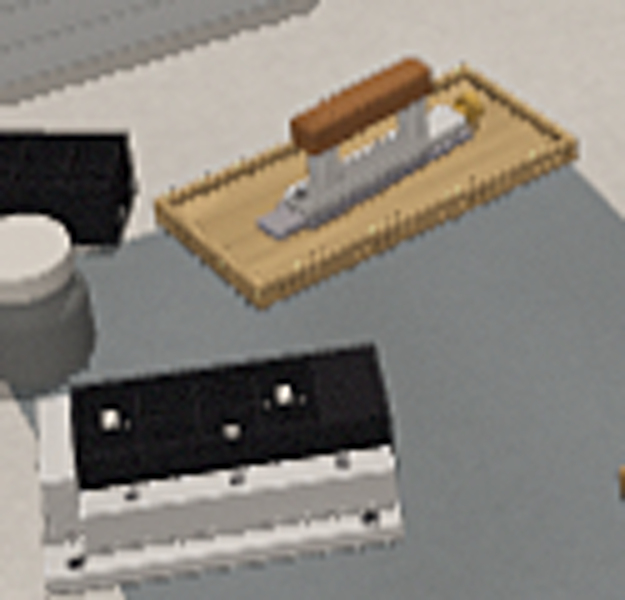

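The top view shows the nest around (335,147), with the fence on its left (+y) and the plain end at the bottom near (331,175). The file is in the right-hand tray at about (407,205), toe up. In the scene view, the housing's top corners on its -y side are near (265.4,194.4) and (205,202).

```bash
cat > h.py <<'E'
from bench import manip, effector, viewer
import numpy as np, cv2
from scipy.spatial.transform import Rotation as R
def ray(n,uv):
    c=viewer.get_calibration(n); f=200/np.tan(np.radians(c["vfov"])/2)
    d=R.from_quat(c["attitude"]).apply([(uv[0]-c["cx"])/f,(uv[1]-c["cy"])/f,1]); return c["eye"],d/np.linalg.norm(d)
def plane(n,uv,z):
    e,d=ray(n,uv); return e+d*(z-e[2])/d[2]
def tri(a,b):
    A=np.zeros((3,3));y=np.zeros(3)
    for n,uv in(("top",a),("scene",b)):
        e,d=ray(n,uv);P=np.eye(3)-np.outer(d,d);A+=P;y+=P@e
    return np.linalg.solve(A,y)
def blob(mask,x0,y0,x1,y1):
    m=np.zeros_like(mask,np.uint8);m[y0:y1,x0:x1]=mask[y0:y1,x0:x1]
    c=max(cv2.findContours(m,cv2.RETR_EXTERNAL,cv2.CHAIN_APPROX_NONE)[0],key=cv2.contourArea)
    return cv2.convexHull(c),c
def cen(c):
    M=cv2.moments(c);return np.array([M["m10"],M["m01"]])/M["m00"]
E
python3 - <<'E'
from h import *
np.set_printoptions(precision=4,suppress=True)
t=cv2.imread("pics/top0.png").astype(int);s=cv2.imread("pics/scene0.png").astype(int)
bar=lambda i:((i[...,2]-i[...,0]>25)&(i[...,2]>1.75*i[...,1])).astype(np.uint8)
for nm,i in(("t",t),("s",s)):
    print(nm,i[205,409] if nm=="t" else i[147,263], i[230,395] if nm=="t" else i[175,245])
bt,_=blob(bar(t),380,165,435,245); bs,_=blob(bar(s),230,130,300,175)
for h in(bt,bs): print(cen(h),cv2.minAreaRect(h),cv2.contourArea(h))
print("grip",tri(cen(bt),cen(bs)),plane("top",cen(bt),.059),plane("scene",cen(bs),.059))
(c,sz,a)=cv2.minAreaRect(bt);b=cv2.boxPoints((c,sz,a));b=b[np.argsort(b[:,1])]
d=plane("top",b[:2].mean(0),.059)-plane("top",b[2:].mean(0),.059);print("bar yaw",np.arctan2(d[1],d[0]),np.linalg.norm(d))
blk=(t.max(2)<40).astype(np.uint8)
ht,_=blob(blk,310,112,360,182);r=cv2.minAreaRect(ht);b=cv2.boxPoints(r);print(r,b)
b=b[np.argsort(b[:,1])];up=b[:2][np.argsort(b[:2,0])];lo=b[2:][np.argsort(b[2:,0])]
for n,p,z in(("+x+y",up[0],.054),("+x-y",up[1],.054),("-x+y",lo[0],.012),("-x-y",lo[1],.012)):print(n,plane("top",p,z))
for p in((377,347),(75,385)):print("scene -y corners",plane("scene",(np.array(p)+.5)/5-.5+[190,125],.054))
hs,_=blob((s.max(2)<50).astype(np.uint8),203,190,271,226);print(cv2.approxPolyDP(hs,1.5,True)[:,0].tolist())
wood=((t[...,2]-t[...,0]>20)).astype(np.uint8)
w,_=blob(wood,370,155,440,255);r=cv2.minAreaRect(w);print("tray",r,plane("top",r[0],.016))
E
```

```text
t [36 62 87] [ 63  90 111]
s [33 58 93] [107 153 184]
[nan nan] ((406.0, 202.0), (0.0, 0.0), 0.0) 0.0
[nan nan] ((252.0, 155.0), (0.0, 0.0), 0.0) 0.0
grip [nan nan nan] [nan nan nan] [nan nan nan]
bar yaw 0.0 0.0
((337.576904296875, 150.38461303710938), (18.505924224853516, 52.36035919189453), 15.255120277404785) [[321.7615 173.2077]
 [335.5385 122.6923]
 [353.3923 127.5615]
 [339.6154 178.0769]]
+x+y [ 0.7471 -0.0852  0.054 ]
+x-y [ 0.7318 -0.1364  0.054 ]
-x+y [ 0.608  -0.0431  0.012 ]
-x-y [ 0.5922 -0.0957  0.012 ]
scene -y corners [ 0.5927 -0.0913  0.054 ]
scene -y corners [ 0.7338 -0.1378  0.054 ]
[[264, 194], [267, 213], [206, 222], [204, 203]]
tray ((405.3656921386719, 205.40078735351562), (78.43329620361328, 38.19038772583008), 77.36663818359375) [ 0.5057 -0.2875  0.016 ]h.py:19: RuntimeWarning: invalid value encountered in divide
  M=cv2.moments(c);return np.array([M["m10"],M["m01"]])/M["m00"]
```

Run:
```python
from h import *
np.set_printoptions(precision=4,suppress=True)
t=cv2.imread("pics/top0.png");s=cv2.imread("pics/scene0.png")
def bar(i):
    i=cv2.medianBlur(i,3).astype(float);return ((i[...,2]>1.33*i[...,1])&(i[...,2]-i[...,0]>25)).astype(np.uint8)
H=[blob(bar(t),380,165,435,245)[0],blob(bar(s),235,130,285,170)[0]]
for h in H: print(cen(h),cv2.minAreaRect(h),cv2.contourArea(h))
bt,bs=H
print("grip",tri(cen(bt),cen(bs)),plane("top",cen(bt),.059),plane("scene",cen(bs),.059))
for n,h in(("top",bt),("scene",bs)):
    b=cv2.boxPoints(cv2.minAreaRect(h));
    k=1 if n=="top" else 0
    b=b[np.argsort(b[:,k])]
    d=plane(n,b[:2].mean(0),.059)-plane(n,b[2:].mean(0),.059);print(n,"bar yaw",np.arctan2(d[1],d[0]),np.linalg.norm(d))
# IK checks
def tool(yaw,lean=0.,flip=0):   # file frame -> tool: tool z=-file z, tool y=+-file y
    F=R.from_euler("z",yaw)*R.from_euler("x",lean)
    return F,F*R.from_matrix(np.diag([1,-1,-1]))*R.from_euler("z",np.pi*flip)
hy=-.294;E=np.array([.600,-.067,.054])
for f in(0,1):
    for nm,yaw,lean,p in(("grasp",.17,0,plane("top",cen(bt),.059)),):
        F,T=tool(yaw,lean,f);q=manip.solve_ik(F.apply([0,0,-.019])+p,T.as_quat());print(f,nm,q)
    for sgn in(1,-1):
        F,T=tool(hy+np.pi/2,sgn*np.radians(35),f)
        print(sgn,"filez in housing",R.from_euler("z",-hy).apply(F.apply([0,0,1])))
        for oy in(-.035,.042,):
            o=E+R.from_euler("z",hy).apply([0,oy,0]);tcp=o+F.apply([-.003,0,.032])
            print(oy,manip.solve_ik(tcp,T.as_quat()))
```

```text
[410.155  203.5395] ((409.9864501953125, 203.3619842529297), (32.288291931152344, 7.668468952178955), 70.34617614746094) 228.0
[261.6857 145.9492] ((261.8585205078125, 145.7452850341797), (8.935829162597656, 29.52708625793457), 60.945396423339844) 236.0
grip [ 0.5084 -0.2913  0.0564] [ 0.5076 -0.2902  0.059 ] [ 0.5104 -0.288   0.059 ]
top bar yaw 0.30306308631989276 0.09158857027647645
scene bar yaw 0.3207594850950682 0.10198779266776319
0 grasp [-0.1827  0.8149  0.9142  1.8758 -0.8359  0.8897 -0.2477]
1 filez in housing [ 0.5736 -0.      0.8192]
-0.035 [ 0.116   0.9908  0.1125  1.1369 -0.1439  1.6296 -0.0496]
0.042 [ 0.0628  1.0079  0.0393  1.095  -0.1477  1.6412 -0.1646]
-1 filez in housing [-0.5736  0.      0.8192]
-0.035 [ 0.7819  0.5546 -0.861   2.3362  2.003   0.5552 -2.0536]
0.042 [-0.2108  0.4176  0.06    2.3114  2.1243  0.2731 -2.5313]
1 grasp [ 0.4044  0.5954  0.0893  1.8561 -0.0783  0.6934  2.2795]
1 filez in housing [ 0.5736 -0.      0.8192]
-0.035 [ 0.698   1.3618 -1.3108  1.1056  0.8846  1.9213  2.4446]
0.042 [ 0.588   1.3695 -1.3109  1.0658  0.8525  1.9009  2.3707]
-1 filez in housing [-0.5736  0.      0.8192]
-0.035 [ 0.1771  0.3984 -0.1643  2.3541  2.3481  0.2901  0.5867]
0.042 [-0.0903  0.4183 -0.0766  2.3074  2.0469  0.317   0.7102]
```

```bash
cat >> h.py <<'E'
np.set_printoptions(precision=4,suppress=True)
def tool(yaw,lean=0.,flip=1):
    F=R.from_euler("z",yaw)*R.from_euler("x",lean)
    return F,F*R.from_matrix(np.diag([1,-1,-1]))*R.from_euler("z",np.pi*flip)
HY=-.294;E=np.array([.600,-.067,.054]);HR=R.from_euler("z",HY)
FS,TS=tool(HY+np.pi/2,-np.radians(35))
GP=np.array([.509,-.2893,.040]);FG,TG=tool(.31)
def st(*a):print(*a,"t",round(manip.current_clock(),2),"p",manip.current_tool_pos(),"F",manip.current_force(),"gap",manip.current_finger_gap())
E
python3 - <<'E'
from h import *
effector.open_jaws()
manip.move_pose(GP+[0,0,.13],TG.as_quat());st("above");print(manip.current_q())
cv2.imwrite("pics/a1t.png",viewer.get_image("top")[...,::-1])
manip.servo_line(GP,vel=.12);st("down")
i=viewer.get_image("scene")[130:230,200:320,::-1];cv2.imwrite("pics/a1.png",cv2.resize(i,None,fx=5,fy=5,interpolation=cv2.INTER_CUBIC))
E
```

```text
above t 3.6 p [ 0.5096 -0.2884  0.17  ] F [-0.3721  0.3797 -0.0363] gap 0.09142821958619993
[ 0.1892  0.4314  0.3594  1.7928 -0.1824  0.9499  2.5072]
down t 4.88 p [ 0.5096 -0.2897  0.0408] F [-0.6492  0.15    0.6523] gap 0.09204985681475815
```

View pics/a1.png

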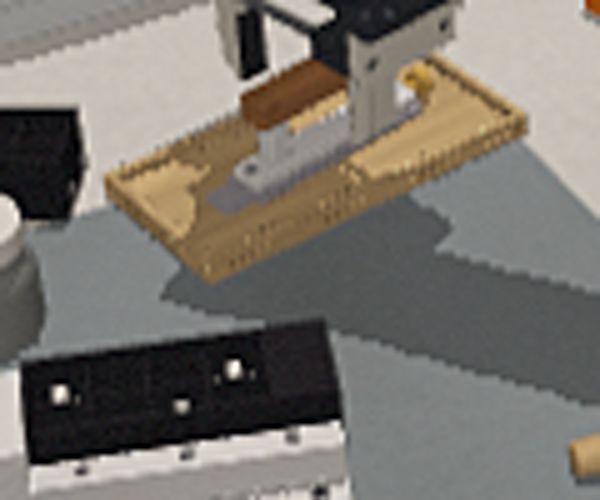

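The open fingers straddle the bar grip, around (300,95) in the crop, with the file along the jaw axis. Next I close and lift.

Run:
```python
from h import *
effector.close(50);st("closed");print(manip.current_gripper_force())
manip.servo_line(GP+[0,0,.02],vel=.05);st("lift2")
manip.servo_line(GP+[0,0,.17],vel=.15);manip.sleep(.2);st("lift")
for h in(.15,.08,.02,0):
  for oy in(-.035,.042):
    print(h,oy,manip.solve_ik(E+HR.apply([0,oy,0])+FS.apply([-.003,0,.032+h]),TS.as_quat()))
cv2.imwrite("pics/b1.png",viewer.get_image("scene")[...,::-1])
```

```text
closed t 6.03 p [ 0.5088 -0.2891  0.0399] F [ 0.3013  1.3471 -0.6425] gap 0.02187906385828246
49.988940954208374
lift2 t 6.58 p [ 0.5092 -0.2894  0.0604] F [-0.7822 -0.0054 -3.4947] gap 0.021779455334537505
lift t 7.92 p [ 0.5085 -0.289   0.209 ] F [ 0.3293  0.6782 -1.9662] gap 0.0217556142973547
0.15 -0.035 None
0.15 0.042 [ 0.2775  0.0246 -0.5543  2.3917  1.0521  0.3779  1.6444]
0.08 -0.035 None
0.08 0.042 [-0.4326  0.2043  0.2363  2.3843  1.5175  0.2358  1.1837]
0.02 -0.035 [ 1.0941  0.8084 -1.3004  2.3507  1.896   0.8744  1.3473]
0.02 0.042 [ 0.5807  0.5191 -0.8641  2.3069  1.8186  0.6248  1.0829]
0 -0.035 [ 1.0875  0.9093 -1.3031  2.3297  1.9487  0.9454  1.366 ]
0 0.042 [ 0.5855  0.5858 -0.8641  2.2869  1.8764  0.6611  1.063 ]
```

View pics/b1.png

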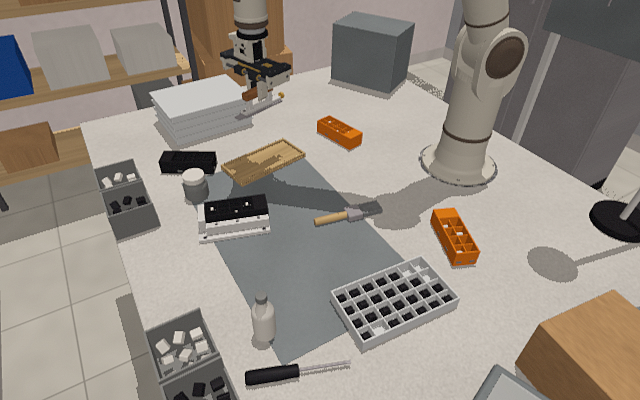

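File is held level, above the empty tray at (262,160). I'm checking which standoffs over the edge the arm can reach.

Run:
```python
from h import *
for L in(35,33):
  F,T=tool(HY+np.pi/2,-np.radians(L))
  for h,dx in((.0,0),(.03,0),(.03,.02),(.06,0),(.06,.05),(.1,.08)):
    for oy in(-.035,0,.042):
      q=manip.solve_ik(E+HR.apply([dx,oy,h])+F.apply([-.003,0,.032]),T.as_quat());print(L,h,dx,oy,q)
```

```text
35 0.0 0 -0.035 [ 1.0875  0.9093 -1.3031  2.3297  1.9487  0.9454  1.366 ]
35 0.0 0 0 [ 0.8572  0.7011 -1.0825  2.3139  1.9214  0.7648  1.1867]
35 0.0 0 0.042 [ 0.5855  0.5858 -0.8641  2.2869  1.8764  0.6611  1.063 ]
35 0.03 0 -0.035 [ 0.959   0.5712 -1.08    2.3241  1.8399  0.6181  1.2849]
35 0.03 0 0 [ 0.8653  0.5873 -1.0813  2.3058  1.8058  0.677   1.2508]
35 0.03 0 0.042 [ 0.4101  0.4207 -0.6455  2.2839  1.7493  0.4876  1.107 ]
35 0.03 0.02 -0.035 [ 0.9585  0.6078 -1.0809  2.2806  1.8202  0.6332  1.3377]
35 0.03 0.02 0 [ 0.7051  0.5021 -0.8636  2.2669  1.7891  0.5391  1.2278]
35 0.03 0.02 0.042 [ 0.4245  0.4476 -0.6457  2.2422  1.728   0.487   1.1587]
35 0.06 0 -0.035 [ 0.8029  0.3642 -0.8643  2.3145  1.6858  0.4107  1.3429]
35 0.06 0 0 [ 0.3273  0.2846 -0.4263  2.307   1.6328  0.3108  1.2579]
35 0.06 0 0.042 [-0.172   0.2771  0.0151  2.2894  1.518   0.2498  1.245 ]
35 0.06 0.05 -0.035 [ 0.2428  0.3236 -0.2059  2.2226  1.5757  0.1943  1.3995]
35 0.06 0.05 0 [ 0.163   0.3341 -0.2064  2.2061  1.5128  0.2412  1.3984]
35 0.06 0.05 0.042 [-0.1231  0.3431  0.0163  2.1848  1.3869  0.2255
[... 862 characters left out ...]
51  2.2337  1.5365  0.219   1.2456]
33 0.06 0 -0.035 [ 0.2252  0.2517 -0.2066  2.3025  1.4222  0.1907  1.5225]
33 0.06 0 0 [ 0.138   0.2637 -0.2066  2.2849  1.3846  0.2407  1.489 ]
33 0.06 0 0.042 [-0.1609  0.2758  0.0163  2.2618  1.2682  0.241   1.5042]
33 0.06 0.05 -0.035 [ 0.2496  0.3243 -0.208   2.1933  1.2517  0.1965  1.7274]
33 0.06 0.05 0 [ 0.171   0.3346 -0.2076  2.1772  1.2535  0.2417  1.6628]
33 0.06 0.05 0.042 [-0.1139  0.3434  0.017   2.1564  1.1151  0.2283  1.7003]
33 0.1 0.08 -0.035 [0.067  0.2873 0.0158 2.1086 0.5558 0.2114 2.415 ]
33 0.1 0.08 0 [-0.1553  0.3001  0.1886  2.0983  0.4757  0.2157  2.4186]
33 0.1 0.08 0.042 [-0.2277  0.3175  0.1772  2.0723  0.5939  0.2564  2.2342]
```

```bash
cat >> h.py <<'E'
FS,TS=tool(HY+np.pi/2,-np.radians(34))
def tcp(oy,n=0.,up=0.,dx=0.):  # file origin at edge-frame y=oy, n along file normal
    return E+HR.apply([dx,oy,up])+FS.apply([-.003,0,.032+n])
E
python3 - <<'E'
from h import *
WP=np.array([.56,-.12,.27]);_,TW=tool(HY+np.pi/2,0)
manip.move_pose(WP,TW.as_quat());q0=manip.current_q();st("wp");print(q0)
q1=manip.solve_ik(tcp(-.035,0,.05),TS.as_quat());print("auto",q1)
q1=np.array([.80,.364,-.864,2.31,1.69,.41,1.34])
for a in(.4,.75):
    manip.movej(q0+a*(q1-q0));p=manip.current_tool_pos();z=R.from_quat(manip.current_tcp_rot()).apply([0,0,1]);st(a);print(z)
    if p[2]<.14:break
E
```

```text
wp t 9.41 p [ 0.5594 -0.1208  0.2691] F [-0.4099 -0.58   -3.8901] gap 0.02160857249022625
[ 1.0658  0.6221 -1.2944  1.6854  0.6173  1.3191  2.5007]
auto [ 0.3428  0.2857 -0.3412  2.3183  1.7048  0.2361  1.252 ]
0.4 t 9.93 p [ 0.6042 -0.1764  0.2088] F [ 0.2891  0.6599 -1.9374] gap 0.021311501577999475
[ 0.2721 -0.308  -0.9116]
0.75 t 10.4 p [ 0.6141 -0.1516  0.1787] F [ 1.017  -0.8167 -3.095 ] gap 0.021615757306628475
[ 0.4927 -0.3003 -0.8167]
```

Run:
```python
from h import *
manip.movej(np.array([.80,.364,-.864,2.31,1.69,.41,1.34]));st("sb")
manip.servo_line(tcp(-.035,0,.03),TS.as_quat(),vel=.06);st("s");print(manip.current_q(), tcp(-.035,0,.03))
manip.servo_line(tcp(-.035,.006),TS.as_quat(),vel=.06);st("near");print(manip.current_q(), tcp(-.035,.006))
n=FS.apply([0,0,1])
a=np.array([manip.current_force() for _ in range(5)]);print(a@n,manip.current_clock())
v=[]
for _ in range(30): manip.sleep(.01);v.append(manip.current_force())
v=np.array(v);print(v.mean(0),v.std(0),v@n,manip.current_clock(),manip.current_tool_pos()-tcp(-.035,.006))
i=viewer.get_image("scene")[120:240,180:340,::-1];cv2.imwrite("pics/d1.png",cv2.resize(i,None,fx=5,fy=5,interpolation=cv2.INTER_CUBIC))
```

```text
sb t 10.79 p [ 0.5767 -0.0976  0.1437] F [ 1.4912 -0.773  -2.9257] gap 0.021696265364614588
s t 11.47 p [ 0.5725 -0.0982  0.1108] F [-0.0295 -0.7285 -2.7885] gap 0.021454969956980333
[ 0.7829  0.4497 -0.8512  2.3133  1.8003  0.4598  1.2531] [ 0.5719 -0.0982  0.1105]
near t 12.04 p [ 0.569  -0.0972  0.0859] F [ 0.2611 -0.1233 -2.1921] gap 0.021472802831088697
[ 0.7774  0.5243 -0.8531  2.329   1.9319  0.5196  1.1445] [ 0.5687 -0.0972  0.0855]
[-1.9771 -1.9771 -1.9771 -1.9771 -1.9771] 12.0417
[ 0.0541  0.0319 -2.8439] [0.451  0.4608 0.5023] [-2.7504 -2.4725 -2.7137 -1.7434 -1.8045 -2.3006 -2.2838 -2.6508 -1.4475
 -2.5046 -2.098  -2.5297 -2.5718 -2.4487 -3.2426 -2.5908 -3.121  -2.3408
 -2.2657 -1.7632 -2.9288 -2.8115 -2.038  -2.4857 -1.6825 -1.9438 -1.6445
 -2.808  -2.9084 -2.549 ] 12.2917 [ 0.0004 -0.0001  0.0006]
```

View pics/d1.png

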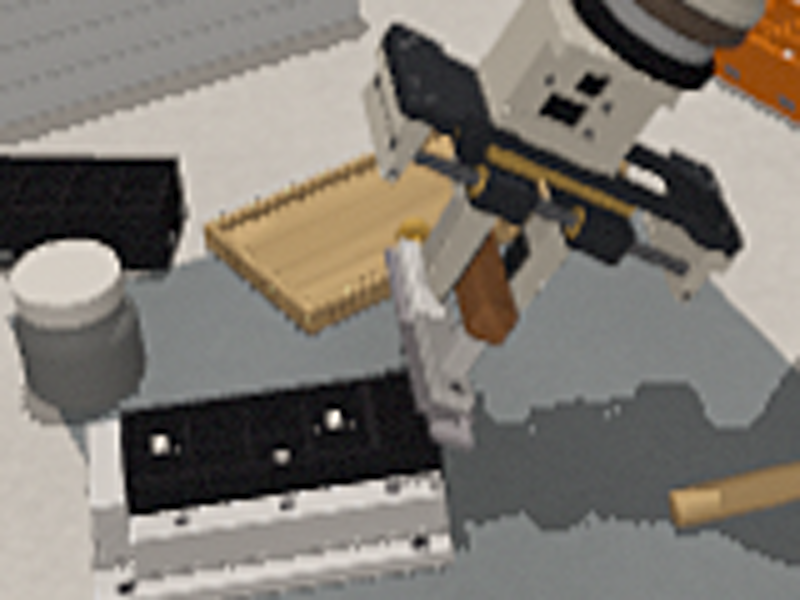

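File is poised over the plain-end edge, with the toe near (455,440) just past the fence-side corner at about (435,445). Next: touch down, seat the housing in x, and make the first stroke.

```bash
cat >> h.py <<'E'
N=FS.apply([0,0,1]);X=HR.apply([1,0,0]);Y=HR.apply([0,1,0]);Q=TS.as_quat();OY0,OY1=-.033,.043
def force(base,k=8):
    v=[]
    for _ in range(k): manip.sleep(.008);v.append(manip.current_force())
    return float(np.mean(v,0)@N-base)
def touch(p,base,goal=2.5,step=.0005,maxn=.012):
    n=0;f=0
    while n<maxn:
        p=p-N*step;n+=step;manip.servo_line(p,vel=.02);f=force(base,6)
        if f>goal:return p,f
        if f>1:step=.0001
    raise SystemExit(f"no contact {f} {p}")
def stroke(p,base,goal=4.5,ds=.004):
    log=[];y=OY0;f=force(base)
    for _ in range(8):                       # settle pressure before moving
        if abs(f-goal)<.8:break
        p=p-N*np.clip((goal-f)/25e3,-3e-4,3e-4);manip.servo_line(p,vel=.02);f=force(base)
    log.append(round(f,1))
    while y<OY1-1e-6:
        y+=ds;p=p+Y*ds-N*np.clip((goal-f)/25e3,-4e-4,4e-4)
        manip.servo_line(p,vel=.045);f=force(base,6);log.append(round(f,1))
        if f>15:p=p+N*4e-4
    print("F",log,"n",round(float((p-E)@N)*1e3,2));return p
E
python3 - <<'E'
from h import *
p=tcp(OY0,.006);manip.servo_line(p,Q,vel=.04);base=force(0,30);print("base",base);open("base","w").write(str(base))
p,f=touch(p,base);print("contact n",(p-tcp(OY0))@N*1e3,f,manip.current_clock())
l=[]
for k in range(14):
    p=p+X*.0004;manip.servo_line(p,vel=.02);f=force(base);l.append(round(f,1))
    if f>5:break
print("seat",l,(p-tcp(OY0))@X*1e3,manip.current_clock())
if f<=5: raise SystemExit("no seat")
np.save("p0.npy",p);p=stroke(p,base);st("end")
p=p+N*.012;manip.servo_line(p,vel=.06);print("free",force(base),manip.current_q(),manip.current_clock())
np.save("p.npy",p)
E
```

```text
base -2.397357178449455
contact n -0.6999999999996152 2.738870593555832 17.3417
seat [1.9, 2.7, 5.5] 1.5914350324289086 18.2917
F [5.0, 4.9, 6.2, 4.7, 5.0, 4.7, 4.7, 4.9, 4.2, 4.2, 4.6, 4.6, 3.9, 4.2, 4.3, 3.3, 4.4, 4.0, 3.6, 4.1] n 30.72
end t 24.69 p [ 0.596  -0.0235  0.08  ] F [-2.747   0.5508  0.2115] gap 0.021860420982827127
free 0.055719282782848545 [ 0.6084  0.5589 -0.8926  2.2815  1.7952  0.6438  1.1335] 25.1083
```

Run:
```python
from h import *
i=viewer.get_image("scene")[120:240,180:340,::-1];j=viewer.get_image("top")[100:220,280:440,::-1]
r=lambda a:cv2.resize(a,None,fx=3.7,fy=3.7,interpolation=cv2.INTER_CUBIC)
cv2.imwrite("pics/e1.png",np.hstack([r(i)[:,170:],r(j)[:,:360]]))
```

```text
(no output)
```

View pics/e1.png

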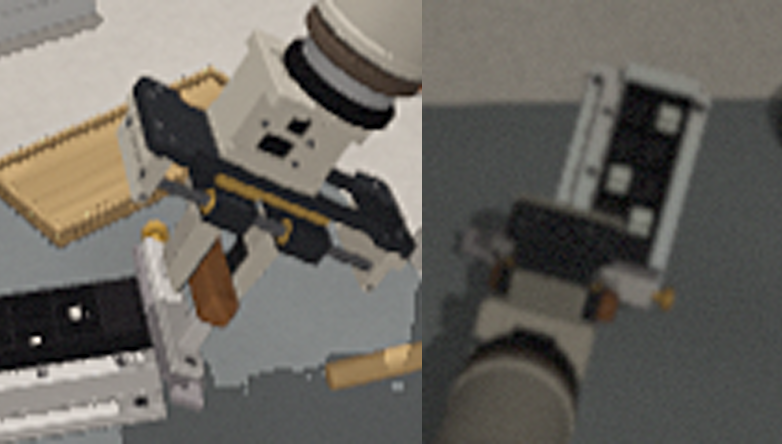

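The heel (around (150,240) left, (658,293) right) sits only a few mm outside the edge's -y end, so the stroke ended where intended. Strokes 2 and 3 now.

Run:
```python
from h import *
p=np.load("p.npy");p0=np.load("p0.npy");base=float(open("base").read())
for k in(2,3):
    y=(p-p0)@Y
    manip.servo_line(p-Y*y,vel=.12)
    a=p0+N*.002;manip.servo_line(a,vel=.06);base=force(0,20)
    p,f=touch(a,base);print("contact n",(p-p0)@N*1e3,f,manip.current_clock())
    p=stroke(p,base);p=p+N*.012;manip.servo_line(p,vel=.06);print("free",force(base),base,manip.current_clock())
np.save("p.npy",p)
```

```text
contact n 1.3034332022856437e-13 5.22604571287906 27.675
F [5.1, 6.2, 6.0, 6.2, 5.5, 4.1, 4.8, 4.7, 3.9, 4.6, 4.4, 4.2, 4.3, 4.3, 4.3, 3.9, 4.5, 4.2, 3.7, 3.6] n 30.76
free -0.004761486351795519 -2.46498378181375 33.8583
contact n 1.3034332022856437e-13 4.600413150507572 36.325
F [4.5, 6.3, 5.8, 6.4, 5.5, 4.7, 4.3, 4.2, 4.9, 4.5, 4.1, 4.4, 4.0, 4.0, 4.4, 4.2, 3.7, 4.1, 3.9, 3.7] n 30.72
free -0.07686218850606874 -2.075246922478884 42.5083
```

Run:
```python
from h import *
p=np.load("p.npy");p0=np.load("p0.npy")
manip.servo_line(p-Y*((p-p0)@Y),vel=.12)
manip.servo_line(tcp(-.035,0,.05),Q,vel=.08);print(manip.current_q())
q1=np.array([.80,.364,-.864,2.31,1.69,.41,1.34]);q0=np.array([1.0658,.6221,-1.2944,1.6854,.6173,1.3191,2.5007])
manip.movej(q1);manip.movej(q0+.6*(q1-q0));manip.movej(q0);st("wp")
manip.move_pose(GP+[0,0,.17],TG.as_quat());st("above")
manip.servo_line(GP+[0,0,.012],TG.as_quat(),vel=.12)
fz=lambda k=10:np.mean([(manip.sleep(.008),manip.current_force()[2])[1] for _ in range(k)])
b=fz(20);z=.0435;f=0
while z>.0385:
    manip.servo_line([*GP[:2],z],vel=.03);f=fz()-b
    if f>1.5:break
    z-=.0005
print("down",z,f);st("")
i=viewer.get_image("scene")[120:240,180:340,::-1];cv2.imwrite("pics/f1.png",cv2.resize(i,None,fx=5,fy=5,interpolation=cv2.INTER_CUBIC))
```

```text
[ 0.7949  0.3912 -0.8587  2.3059  1.6783  0.4212  1.3583]
wp t 45.42 p [ 0.5582 -0.1212  0.267 ] F [-0.1202  0.1124 -3.247 ] gap 0.021424122429641684
above t 46.19 p [ 0.5082 -0.2885  0.2092] F [-0.6381  0.0513 -2.9816] gap 0.021317982199392856
down 0.03949999999999999 4.488137719704977
 t 51.01 p [ 0.5091 -0.2893  0.0398] F [-0.6802  0.5062  2.1831] gap 0.02156613922643849
```

View pics/f1.png

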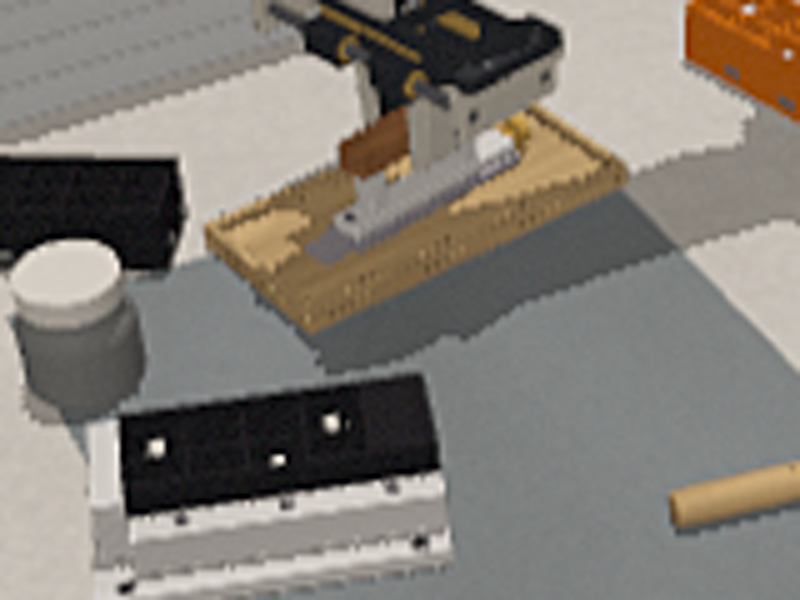

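File is back in its tray near (420,190), and the housing sits against fence and stop around (280,440). Release and retreat.

Run:
```python
from h import *
effector.open_jaws();manip.sleep(.1)
manip.servo_line(GP+[0,0,.16],vel=.15);manip.sleep(.3);st("up")
cv2.imwrite("pics/g1.png",viewer.get_image("scene")[...,::-1])
```

```text
up t 53.87 p [ 0.5088 -0.2891  0.1995] F [-0.0985 -0.4286 -0.3713] gap 0.09235583012253985
```

View pics/g1.png

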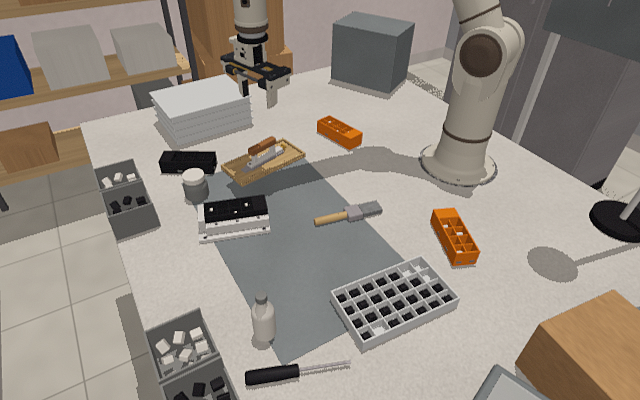

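The file lies flat in its tray at (263,157), the housing is in the nest at (237,213), and everything else looks unmoved.

```bash
python3 -c "
from bench import manip
print(manip.hand_in())"
```

```text
the job is handed in; nothing more can be done
None
```

The job is handed in: three forward strokes at about 3.3–6.4 N and a 34° lean, the file lifted clear on each return and laid back in its tray, the housing snug in the nest and nothing else visibly moved, at about 54 s on the clock; no verdict was returned.

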